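# Pry the retaining clip off a shaft and take off its roller

### The job

Free the roller for service: take the hooked pick from its rest, hook the pull loop of the sprung steel retaining clip and draw the clip straight out of its shaft groove until it lies wholly in the catch tray (use the pick, keep the fingers off the clip). Then lay the pick back in both notches of its rest as you found it, and only after that lift the roller off the shaft and set it down gently, upright, in the parts bin. Leave the screwdriver, the mug and the pendant where they are.

Things in the scene. Friction and masses are not known exactly. Their poses are not given: they have to be found in the camera images.
- shaft (a point): Point in the groove of a fixed upright steel shaft (24 mm dia., top 98 mm above the table), on its axis, 79 mm up. Groove 18 mm dia., 74 to 86 mm up. x is level, from the shaft to the catch tray: the way to draw the clip; z up. It stands on a black base 110 mm wide, 25 mm high, from 65 mm behind to 155 mm ahead of the axis.
- tray (a point): Centre of the aluminium catch tray's floor, 92 mm from the shaft axis along x, 74 mm above the table; axes as the shaft's. Floor 34 to 150 mm from the shaft axis, 90 mm wide; walls 10 mm high at both sides and the far end, open towards the shaft, where it ends 4 mm from the roller and 1 mm below the roller's top.
- clip: Dark steel clip, 85 x 36 x 8 mm, level on the roller's top in the groove. Origin: underside, middle of its two-jaw fork, at first on the shaft axis. x: along its tail to the loop, within 0.15 rad of the shaft's x. Jaws end at x = -13 mm, loop at 72. Drawn along x, the sprung jaws let go within 10 mm at about 6 N; draw it 60 mm in all (48 to 76) to clear the roller and lie on the tray floor.
- clip_loop (a point): Centre of the clip's pull loop, 58 mm from the clip's origin along its x, half-way through its thickness (79 mm above the table at the start). Axes as the clip's. The rectangular opening is 16 mm along x and 24 mm across; its bars are 6 mm wide, 8 mm high. At the start the loop hangs 0 to 1 mm above the tray's floor.
- pick_handle (a point): Centre of the black handle of the hooked pick, a flat-sided bar 100 (x) x 16 (y) x 20 (z) mm: grip here. x points to the hook, z up. A steel shank 6 mm thick leaves its front along x and, 95 mm from this point, bends straight down to the tip. About 140 g. Lies level in its rest at the start, 70 mm above the table.
- pick_tip (a point): The hook's tip, the end of the down-bent round pin (6 mm thick): 95 mm ahead of the handle's centre along x and 46.5 mm below it. Axes as the handle's.
- rest_seat (a point): Where the handle's centre lies with the pick in its rest, 70 mm above the table. x: along the rest to the hook end; z up. Grey plate 160 x 70 x 8 mm with two notched uprights 8 mm thick: 42 mm behind this point (notch 22 mm wide, floor 60 mm up, for the handle) and 66 mm ahead (18 mm wide, floor 67 mm up, for the shank); flared prongs to 92 mm up. Fixed; left or right of the base.
- pick: The hooked pick as a whole; origin and axes as pick_handle.
- roller_mid (a point): Centre (half-way up) of the white roller, 60 mm diameter, 50 mm high, bore 28 mm, standing on the black base around the shaft, from 25 to 75 mm above the table. z is its axis. About 300 g. It must rise 75 mm to clear the shaft's top.
- roller: The roller as a whole; origin at the centre of its underside, z along its axis.
- bin_floor (a point): Centre of the inner floor (5 mm above the table) of a fixed square open grey slotted parts bin, 160 x 160 mm inside, rim 28 mm above the table. Axes along its walls, z up.
- screwdriver_grip (a point): Handle of a screwdriver lying beyond the base: a bystander, leave it alone.
- mug: White mug of 80 mm diameter and 90 mm height standing beyond the work: a bystander, leave it alone. Origin at the centre of its underside.
- pendant: Black teach pendant, 90 x 150 x 22 mm, lying on the table: a bystander, leave it alone. Origin at the centre of its underside.
Not all that is in view belongs to the job. What is meant by the roller is not pink, and is the larger of those in its own colour.

How it is judged (in metres and radians):
On the way, in this order (a step that is already met when the one before it is completed fails the run):
1. the pick is held and lifted clear of its rest (z of pick_handle in the frame of rest_seat above 0.025 m and contact force between the fingers and pick above 1 N), for 0.1 s.
2. the pick pulls on the clip while the clip is still in the groove (contact force between pick and clip above 1 N and contact force between the fingers and pick above 1 N and horizontal distance between clip and shaft below 0.016 m).
3. the clip is out of the groove and lies wholly in the catch tray (x of clip_loop in the frame of shaft between 0.104 and 0.14 m and y of clip_loop in the frame of shaft between -0.034 and 0.034 m and z of clip_loop in the frame of shaft between -0.012 and 0.003 m and angle between clip_loop's own z axis and vertical below 0.1 rad), for 0.2 s.
4. the pick lies back in its rest, released (x of pick_handle in the frame of rest_seat between -0.022 and 0.022 m and y of pick_handle in the frame of rest_seat between -0.008 and 0.008 m and z of pick_handle in the frame of rest_seat between -0.006 and 0.007 m and angle between pick_handle's own z axis and vertical below 0.15 rad and angle between the x axis of pick_handle and the x axis of rest_seat, either way round below 0.15 rad and distance between pick_tip and rest_seat below 0.135 m and x of pick_tip in the frame of rest_seat above 0.05 m and contact force between the fingers and pick below 0.1 N), for 0.2 s.
5. the roller stands upright in the bin (x of roller_mid in the frame of bin_floor between -0.055 and 0.055 m and y of roller_mid in the frame of bin_floor between -0.055 and 0.055 m and z of roller_mid in the frame of bin_floor between 0.02 and 0.03 m and angle between roller_mid's own z axis and vertical below 0.1 rad), for 0.2 s.
At the end, for the whole second after the job is handed in: Clip flat in the catch tray, loop centre 104-140 mm from the shaft axis, within 34 mm of the tray's middle line; pick level in both rest notches, hook down at the same end (22 mm along, 8 mm across, 0.15 rad); roller upright (0.1 rad) on the bin floor; all at rest (all of step 3 and all of step 5 and x of pick_handle in the frame of rest_seat between -0.022 and 0.022 m and y of pick_handle in the frame of rest_seat between -0.008 and 0.008 m and z of pick_handle in the frame of rest_seat between -0.006 and 0.007 m and angle between pick_handle's own z axis and vertical below 0.15 rad and angle between the x axis of pick_handle and the x axis of rest_seat, either way round below 0.15 rad and distance between pick_tip and rest_seat below 0.135 m and x of pick_tip in the frame of rest_seat above 0.05 m and linear speed of each of clip, pick, roller below 0.02 m/s and angular speed of each of clip, pick, roller below 0.3 rad/s); the robot touches nothing.
It fails at once if the fingers touch the clip (contact force between the fingers and clip above 1 N).
It fails at once if the roller is dropped (falls freely faster than 0.5 m/s) (linear speed of roller above 0.5 m/s and contact force between the fingers and roller below 0.05 N).
It fails at once if the roller leaves the shaft before the pick is back in its rest (distance of roller_mid from where it was at the start of the episode above 0.06 m and not (x of pick_handle in the frame of rest_seat between -0.022 and 0.022 m and y of pick_handle in the frame of rest_seat between -0.008 and 0.008 m and z of pick_handle in the frame of rest_seat between -0.006 and 0.007 m and angle between pick_handle's own z axis and vertical below 0.15 rad and angle between the x axis of pick_handle and the x axis of rest_seat, either way round below 0.15 rad and distance between pick_tip and rest_seat below 0.135 m and x of pick_tip in the frame of rest_seat above 0.05 m)).
It fails at once if the screwdriver, mug or pendant is pushed more than 30 mm (distance of any of screwdriver_grip, mug, pendant from where it was at the start of the episode above 0.03 m).
It also fails if it takes over 64 s, if anything falls off the work surface, if the arm or the gripper's body presses on something with over 40 N, if the wrist force passes 120 N, or if a joint passes its speed limit or range.

### The arm

A 6-joint arm with a two-finger parallel gripper is mounted at the origin on the work surface. World frame = base frame: x ahead of the robot, y to its left, z up, the work surface at z = 0. Lengths are in m, angles in degrees, forces in N, time in s.
With the tool pointing down it reaches from about 0.275 to 0.75 m from the base axis. Payload 10.2 kg.
Tool frame: the origin (TCP) lies between the finger pads; the fingertips stand 19 mm ahead of it and the grasp point (between the pads) is the TCP; y points along the fingers, z is the direction in which the jaws open and shut, and the axes are right-handed (so a half turn about y gives the same grasp; the last joint's range is limited). The gripper opens to 85 mm and grips with 20 to 120 N. Pads are 22 mm wide; open, the fingers measure 114 mm over their backs; the gripper's body (76 mm by 85 mm) begins 54 mm behind the grasp point. The pads swing forward as they close: fully open they stand 13 mm farther back than shut.
Start: joints at [59.049, 17.928, 85.812, -0, 76.261, -12.8], TCP at [0.164, 0.499, 0.25] pointing down, gripper open.
Joint ranges: [-168.41, 168.41], [-55.51, 124.54], [10.69, 146.95], [-70.63, 250.63], [1, 178], [-165.06, 165.06]. Speed limits (degrees/s): [136.94, 136.94, 172.46, 180, 180, 180].

### API

Orientations are given as a 3x3 rotation matrix whose columns are the frame's x, y, z axes.
In Python, from station import arm gives the robot as it stands.
- The arm moves only by the tool step_arm, never from a script. Its argument "plan" is a list of rows, each a list of 7 numbers: the shift along the tool's x, y, z in units of 50 mm (1.0 is 50 mm), then the turn, a rotation vector about the tool's x, y, z in rad, then the opening, from -1 (shut) to 1 (fully open). In form: [[x, y, z, rx, ry, rz, gripper], ...]. A call has 1 to 5 rows; each row is the pose to reach, as a shift and turn from the pose commanded when the call began, along the tool's axes at that moment; what a row does not reach only later rows make up. A row lasts 1/8 s, in which the tool goes at most 62.5 mm and 10.7 degrees, less where a joint would pass 70% of its speed; a pose out of reach is approached as far as the arm can. A call with a gripper value outside its range is refused whole. The fingers move at their own pace and stop on an object; "force" is the grip in N (left out, the last holds). Time passes only in rows, so rows that repeat a pose let the fingers close. It gives the time, the measured TCP pose, the force and the opening at its end, in the units of the state.
- arm.observe(): the state, without advancing time (a new reading comes with each control period).
- arm.get_image(name): name is "scene" or "top" or "wrist"; returns the picture (400x640x3 uint8, blue, green, red); there is no depth.
- arm.calibration(name): a dict with "camera_matrix" (3x3 intrinsics, pixels), "R" (3x3) and "t" (3): a world point X has camera coordinates R X + t. Camera axes: x right, y down, z forward; pixel columns grow to the right and rows downward; lengths in m; the calibration is good to about 2 mm. A picture is of the moment at which its call begins: read the wrist's pose just before it. calibration takes no time and is no camera call; for the wrist camera it gives the pose at the moment of the call.
- arm.finish_job(): hands the job in, once; it reports no verdict.
Trained networks look in the newest picture that a camera, given by its name, has taken for a name from the list of things; names that differ only in an ending like _2 or _b are one class to them, and where a whole thing is asked for, a point or a joint stands for the part that bears it (a point fixed in the world has none). Each returns a list of dicts, best first, with "score" (0 to 1); they miss things now and then, are a little off and sometimes report something else, mostly with a low value. They report only what shows in the picture. A call takes as long as a camera call. They do not tell look-alikes from the thing itself.
- arm.regions_of(name, camera): "pixels" (400x640 bool, what is visible of it) and "xy" ([column, row] in pixels, amid what is visible of it).
- arm.tip_of(name, camera): "xy" ([column, row] in pixels: a listed point, or the origin of a listed thing).
The state is a dict: "time_s": time; "joint_positions": joint angles; "joint_velocities": joint speeds; "effort": joint torques, N m; "tool_pos": TCP position; "orientation": TCP orientation; "contact_force": force on the tool from outside, world axes, zero at the start; "ft_torque": the same for the moment, N m; "opening": finger opening in m.
Only numpy, scipy, OpenCV 4.12 (cv2) and the standard library are available. Lean on these libraries where they do the work, as an engineer would, in place of code of your own. Each camera call takes 0.05 s, during which the arm holds its last target. There are 200 camera calls.

## Working session

There is one attempt and no reset: what is moved stays moved. The work goes in short steps, Python scripts to look and compute and a tool call to move; the robot and the scene stay as the last step left them, time stands still between calls to the robot, and variables do not carry over. Pictures are saved under pics/ and viewed, about 8 in all and at most 12, crops included, and the job is handed in when it is done.

Besides the shell and the picture viewer there is one more tool, called as name(argument=value, ...) on one line, values as JSON. step_arm: Moves the arm, as the interface text tells. Its arguments: {"type":"object","properties":{"plan":{"type":"array"},"force":{"type":"number"}},"required":["plan"]}

```bash
mkdir -p pics; cat > h.py <<'E'
import numpy as np, cv2
from station import arm
def cal(c):
    d=arm.calibration(c); return np.array(d["camera_matrix"]),np.array(d["R"]),np.array(d["t"])
def ray(c,uv,z):
    K,R,t=cal(c); d=R.T@np.linalg.inv(K)@np.array([uv[0],uv[1],1.]); o=-R.T@t
    return o+d*(z-o[2])/d[2]
def proj(c,X):
    K,R,t=cal(c); p=K@(R@np.array(X)+t); return p[:2]/p[2]
E
python3 - <<'E'
from h import *
a=arm.get_image("scene");b=arm.get_image("top")
cv2.imwrite("pics/s.png",a);cv2.imwrite("pics/t.png",b)
Z=dict(shaft=.079,tray=.074,clip=.075,clip_loop=.079,pick_handle=.07,pick_tip=.0235,rest_seat=.07,roller_mid=.05,bin_floor=.005,screwdriver_grip=.015,mug=0,pendant=0)
for c in("top","scene"):
    for n,z in Z.items():
        print(c,n,[(round(r["score"],2),np.round(r["xy"]).astype(int).tolist(),np.round(ray(c,r["xy"],z)[:2],3).tolist()) for r in arm.tip_of(n,c)[:3]])
s=arm.observe();print(s["time_s"],s["tool_pos"],np.round(s["orientation"],3).tolist())
E
```

```text
top shaft [(0.67, [313, 202], [0.572, -0.033])]
top tray [(0.59, [279, 196], [0.587, 0.06])]
top clip [(0.64, [310, 204], [0.567, -0.027])]
top clip_loop [(0.66, [290, 199], [0.581, 0.031])]
top pick_handle [(0.68, [429, 244], [0.455, -0.353]), (0.27, [378, 163], [0.683, -0.218])]
top pick_tip [(0.77, [461, 245], [0.454, -0.458])]
top rest_seat [(0.96, [430, 244], [0.454, -0.356]), (0.53, [311, 204], [0.566, -0.029]), (0.26, [280, 204], [0.566, 0.059])]
top roller_mid [(0.78, [310, 201], [0.578, -0.026]), (0.62, [327, 257], [0.419, -0.072]), (0.57, [357, 219], [0.526, -0.156])]
top bin_floor [(0.83, [190, 238], [0.476, 0.323]), (0.17, [312, 203], [0.579, -0.032])]
top screwdriver_grip [(0.63, [320, 153], [0.725, -0.055])]
top mug [(0.65, [227, 164], [0.697, 0.224]), (0.65, [312, 201], [0.584, -0.031])]
top pendant [(0.72, [377, 162], [0.702, -0.226])]
scene shaft [(0.67, [331, 191], [0.56, -0.031])]
scene tray [(0.62, [369, 193], [0.58, 0.057])]
scene clip [(0.76, [332, 193], [0.562, -0.029])]
scene clip_loop [(0.82, [357, 194], [0.581, 0.027])]
scene pick_handle [(0.82, [190, 188], [0.467, -0.358])]
scene pick_tip [(0.8, [156, 207], [0.465, -0.445])]
scene rest_seat [(0.92, [192, 181], [0.44, -0.353])]
scene roller_mid [(0.8, [279, 205], [0.55, -0.155]), (0.74, [330, 201], [0.562, -0.032]), (0.74, [304, 173], [0.437, -0.073])]
scene bin_floor [(0.56, [444, 173], [0.456, 0.332]), (0.35, [194, 182], [0.358, -0.361])]
scene screwdriver_grip [(0.86, [335, 263], [0.725, -0.061])]
scene mug [(0.93, [444, 235], [0.684, 0.219])]
scene pendant [(0.69, [258, 271], [0.698, -0.225]), (0.3, [191, 184], [0.355, -0.37])]
1.3 [0.16356    0.49888431 0.25032063] [[0.95, -0.0, 0.312], [-0.312, 0.0, 0.95], [-0.0, -1.0, 0.0]]
```

View pics/s.png

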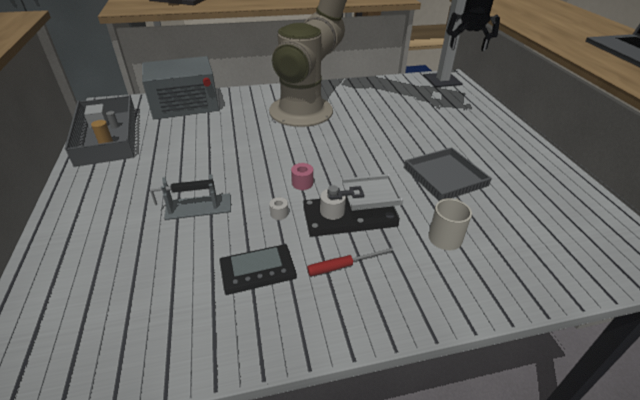

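View pics/t.png

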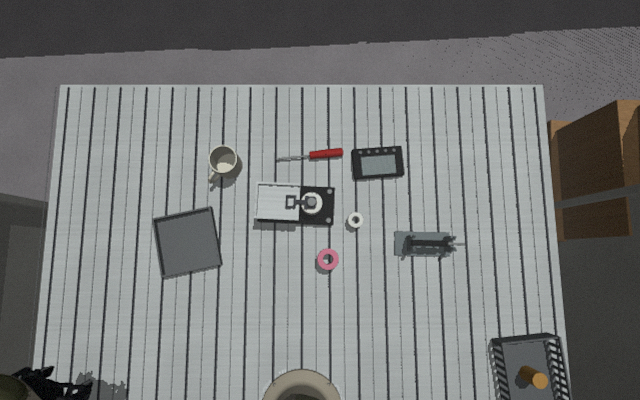

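The scene shows three roller-like rings. In the top view they are the white one on the shaft (312,203), a smaller white one (357,219) and a pink one (328,259). The roller is the large white one on the shaft. The grey square tray at (187,241) is the bin; the deep box at (527,370) already holds parts. The rest and pick are at (429,244), with the hook towards −y.

```bash
cat >> h.py <<'E'
from scipy.spatial.transform import Rotation as Ro
def go(P,yaw,noprint=False):
    """yaw: deg of tool z in world; tool pointing down"""
    s=arm.observe();R=np.array(s["orientation"]);p=np.array(s["tool_pos"])
    c,d=np.cos(np.radians(yaw)),np.sin(np.radians(yaw))
    z=np.array([c,d,0]);y=np.array([0,0,-1.]);x=np.cross(y,z);T=np.stack([x,y,z],1)
    r=Ro.from_matrix(R.T@T).as_rotvec()
    print("row",np.round(R.T@(np.array(P)-p)/.05,3).tolist(),np.round(r,3).tolist(),"t",s["time_s"])
E
python3 - <<'E'
from h import *
K,R,t=cal("wrist");s=arm.observe();T=np.array(s["orientation"]);o=-R.T@t
print("K",K.tolist(),"cam in tool",np.round(T.T@(o-s["tool_pos"]),3),"axis",np.round(T.T@R.T,3).tolist())
go([.50,.03,.33],0)
im=arm.get_image("top");cv2.imwrite("pics/c.png",cv2.resize(im[150:290,230:480],None,fx=3.2,fy=3.2,interpolation=cv2.INTER_CUBIC))
E
```

```text
K [[299.34193289054116, 0.0, 318.4720786725931], [0.0, 299.34193289054116, 195.77836047225642], [0.0, 0.0, 1.0]] cam in tool [-0.074 -0.124 -0.   ] axis [[0.0, 0.957, 0.291], [-0.0, -0.291, 0.957], [1.0, -0.001, 0.0]]
row [9.315, -1.594, -6.815] [-0.0, 1.254, -0.0] t 1.3
```

View pics/c.png

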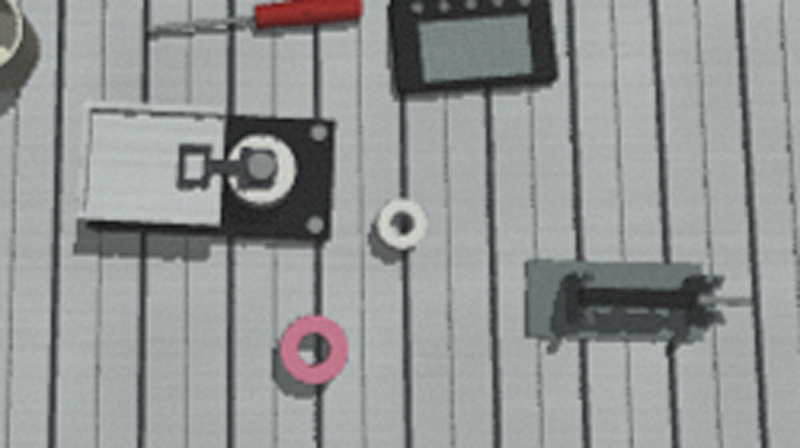

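The crop confirms the layout. The large white roller is on the shaft, the clip loop is over the tray to the left, and the pick lies in its rest at right with the hook at the −y end. Moving to a close look over the shaft.

step_arm(plan=[[9.8, -1.0, -6.0, 0, 0.6, 0, 1], [9.8, -1.0, -6.0, 0, 0.8, 0, 1], [9.8, -1.0, -6.0, 0, 0.85, 0, 1], [9.8, -1.0, -6.0, 0, 0.9, 0, 1], [9.8, -1.0, -6.0, 0, 0.9, 0, 1]])

```text
time_s: 1.98
tool_pos: [0.3662, 0.26, 0.2778]
orientation: [[0.342, 0.001, 0.94], [-0.94, 0.0, 0.342], [-0.0, -1.0, 0.001]]
contact_force: [1.5, 0.5, 0.2]
opening: 0.0852
```

```bash
python3 - <<'E'
from h import *
go([.56,.05,.28],0)
E
```

```text
row [5.271, -0.043, 2.207] [-0.001, 0.349, -0.0] t 1.975
```

step_arm(plan=[[5.27, 0, 2.2, 0, 0.35, 0, 1], [5.27, 0, 2.2, 0, 0.35, 0, 1], [5.27, 0, 2.2, 0, 0.35, 0, 1], [5.27, 0, 2.2, 0, 0.35, 0, 1], [5.27, 0, 2.2, 0, 0.35, 0, 1]])

```text
time_s: 2.6
tool_pos: [0.5611, 0.0502, 0.277]
orientation: [[0.002, -0.0, 1.0], [-1.0, -0.0, 0.002], [0.0, -1.0, -0.0]]
contact_force: [0.1, -0.4, -0.3]
opening: 0.0856
```

```bash
cat > look.py <<'E'
from h import *
import sys
tag=sys.argv[1]
s=arm.observe();print(s["time_s"],np.round(s["tool_pos"],4),np.round(s["orientation"],3).tolist())
C=cal("wrist"); im=arm.get_image("wrist");cv2.imwrite(f"pics/{tag}.png",im)
Z=dict(shaft=.079,tray=.074,clip=.075,clip_loop=.079,pick_handle=.07,pick_tip=.0235,rest_seat=.07,roller_mid=.05,bin_floor=.005)
for n in sys.argv[2:]:
    n,_,z=n.partition("=");z=float(z) if z else Z[n]
    print(n,[(round(r["score"],2),np.round(r["xy"]).astype(int).tolist(),np.round(ray("wrist",r["xy"],z)[:2],4).tolist()) for r in arm.tip_of(n,"wrist")[:3]])
E
python3 look.py w1 shaft tray clip clip_loop roller_mid
```

```text
2.6 [0.5611 0.0502 0.277 ] [[0.002, -0.0, 1.0], [-1.0, -0.0, 0.002], [0.0, -1.0, -0.0]]
shaft [(0.83, [328, 240], [0.573, -0.0285])]
tray [(0.72, [331, 165], [0.5743, 0.0617])]
clip [(0.96, [326, 239], [0.5693, -0.0264])]
clip_loop [(0.85, [330, 191], [0.572, 0.0355])]
roller_mid [(0.83, [329, 231], [0.5736, -0.0261]), (0.77, [295, 301], [0.5284, -0.1304]), (0.58, [213, 255], [0.4228, -0.0605])]
```

View pics/w1.png

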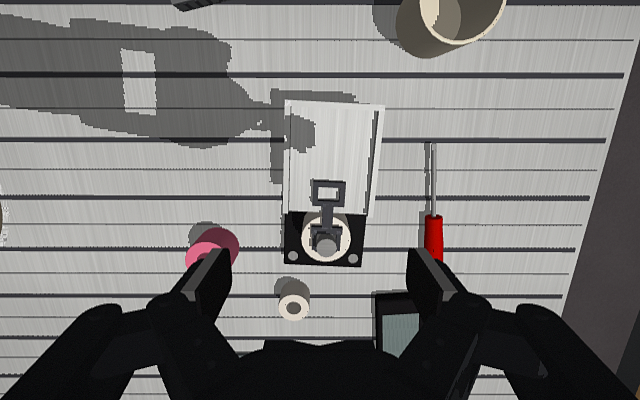

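The wrist view shows the clip fork around the shaft top (326,247), the loop centre at (328,190), the tray's near edge at row 214 and its far edge at row 102. The fingers fill the bottom of the picture. Next I work out the axes from these edges and check whether the half-turned grasp, with the camera over the hook, is reachable.

```bash
python3 - <<'E'
from h import *
r=lambda u,z:np.round(ray("wrist",u,z)[:2],4)
print("shafttop",r((326,247),.098),"loop",r((328,190),.083))
g=cv2.imread("pics/w1.png")
for n,k in(("clip",0),("roller",0),("tray",0),("clip_loop",0)):
    R=arm.regions_of(n,"wrist")
    if R:
        m=R[0]["pixels"].astype(np.uint8);c=max(cv2.findContours(m,0,2)[0],key=cv2.contourArea)
        print(n,R[0]["score"],m.sum(),R[0]["xy"],cv2.boundingRect(c),cv2.boxPoints(cv2.minAreaRect(c)).round().tolist())
print("base corners",r((283,263),.025),r((361,266),.025))
print("tray wall far",r((286,100),.084),r((385,105),.084),"near",r((283,212),.074),r((367,216),.074))
for c in("top","scene"):print(c,[ (n,np.round(arm.calibration(c)["t"],2)) for n in[0]], "-Rt",np.round(-cal(c)[1].T@cal(c)[2],2))
print(arm.observe()["joint_positions"])
cv2.imwrite("pics/w1c.png",cv2.resize(g[80:290,230:440],None,fx=2.85,fy=2.85,interpolation=cv2.INTER_CUBIC))
E
```

```text
shafttop [ 0.5682 -0.0244] loop [0.57   0.0375]
clip 0.7 1256 [327.4, 208.4] (311, 180, 36, 71) [[309.0, 249.0], [313.0, 179.0], [346.0, 181.0], [343.0, 251.0]]
roller 0.89 1082 [309.7, 233.5] (301, 212, 50, 49) [[301.0, 212.0], [350.0, 212.0], [350.0, 260.0], [301.0, 260.0]]
tray 0.92 12690 [329.3, 165.7] (282, 99, 103, 168) [[277.0, 263.0], [285.0, 99.0], [385.0, 103.0], [377.0, 268.0]]
clip_loop 0.56 1172 [327.1, 207.0] (312, 180, 34, 70) [[309.0, 249.0], [314.0, 179.0], [346.0, 181.0], [341.0, 251.0]]
base corners [ 0.5103 -0.0864] [ 0.6206 -0.0907]
tray wall far [0.5266 0.1318] [0.6269 0.1275] near [0.5187 0.0079] [0.6166 0.0034]
top [(0, array([-0.04,  0.6 ,  1.09]))] -Rt [ 0.43 -0.04  1.17]
scene [(0, array([-0.09, -0.3 ,  1.43]))] -Rt [ 1.28 -0.23  0.68]
[-6.49488442e+00  2.16306373e+01  7.65651622e+01  7.69910332e-05
  8.17782162e+01 -6.78384966e+00]
```

View pics/w1c.png

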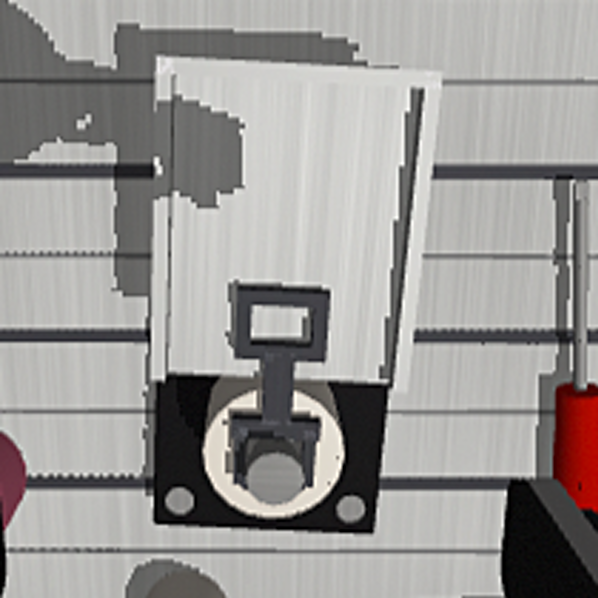

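Shaft ≈ (0.569,−0.024), its x axis ≈ (0.04,1.0), loop centre ≈ (0.571,0.034) and aligned with it. A yaw of 0 is the usable wrist branch for both the rest and the pull. Going over the rest.

step_arm(plan=[[5.5, 0, -1.4, 0, 0, 0, 1], [5.5, 0, -1.4, 0, 0, 0, 1], [5.5, 0, -1.4, 0, 0, 0, 1], [5.5, 0, -1.4, 0, 0, 0, 1], [5.5, 0, -1.4, 0, 0, 0, 1]])

```text
time_s: 3.72
tool_pos: [0.4899, -0.2248, 0.2776]
orientation: [[0.002, 0.0, 1.0], [-1.0, -0.0, 0.002], [0.0, -1.0, 0.0]]
contact_force: [0.3, 0.5, -0.3]
opening: 0.0853
```

step_arm(plan=[[2.7, 0.9, -0.7, 0, 0, 0, 1], [2.7, 0.9, -0.7, 0, 0, 0, 1], [2.7, 0.9, -0.7, 0, 0, 0, 1], [2.7, 0.9, -0.7, 0, 0, 0, 1]])

```text
time_s: 4.22
tool_pos: [0.4562, -0.3579, 0.232]
orientation: [[0.003, -0.0, 1.0], [-1.0, 0.001, 0.003], [-0.001, -1.0, -0.0]]
contact_force: [0.2, 0.8, 0.5]
opening: 0.0854
```

```bash
python3 look.py w2 pick_handle rest_seat pick_tip pick=.07
python3 - <<'E'
from h import *
for n in("pick_handle","pick"):
    R=arm.regions_of(n,"wrist")
    if R:
        m=R[0]["pixels"].astype(np.uint8);c=max(cv2.findContours(m,0,2)[0],key=cv2.contourArea)
        b=cv2.boxPoints(cv2.minAreaRect(c));print(n,R[0]["score"],b.round().tolist(),[ray("wrist",p,.08)[:2].round(4).tolist() for p in b])
E
```

```text
4.225 [ 0.4562 -0.3579  0.232 ] [[0.003, -0.0, 1.0], [-1.0, 0.001, 0.003], [-0.001, -1.0, -0.0]]
pick_handle [(0.77, [318, 176], [0.4568, -0.3497])]
rest_seat [(0.96, [323, 174], [0.4616, -0.3477])]
pick_tip [(0.38, [545, 49], [0.6867, -0.2272])]
pick [(0.65, [320, 174], [0.4586, -0.3473])]
pick_handle 0.75 [[310.0, 266.0], [312.0, 124.0], [330.0, 124.0], [328.0, 266.0]] [[0.4491, -0.4433], [0.4513, -0.2993], [0.4675, -0.2994], [0.4679, -0.4435]]
pick 0.93 [[308.0, 266.0], [313.0, 125.0], [330.0, 125.0], [325.0, 266.0]] [[0.447, -0.4432], [0.4521, -0.3], [0.4675, -0.3005], [0.4648, -0.4438]]
```

View pics/w2.png

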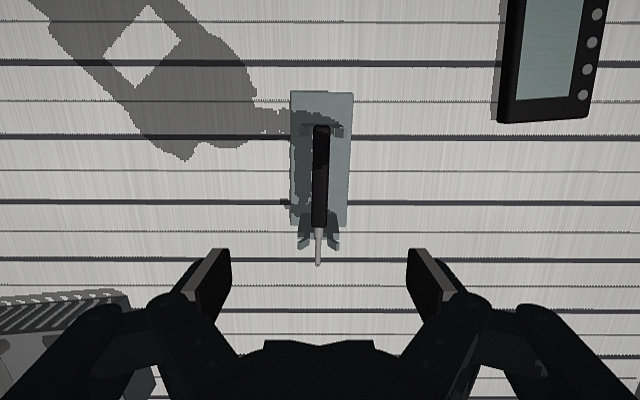

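The handle's back end is at (321,125), its front at (319,227) and the bend at (318,263). That puts the handle centre at about (0.458,−0.350), nearly along −y. Descending to grip.

step_arm(plan=[[-0.16, 1.2, 0.04, 0, 0, 0, 1], [-0.16, 2.3, 0.04, 0, 0, 0, 0.6], [-0.16, 3.24, 0.04, 0, 0, 0, 0.3], [-0.16, 3.24, 0.04, 0, 0, 0, -0.2], [-0.16, 3.24, 0.04, 0, 0, 0, -1]], force=100)

```text
time_s: 5.2
tool_pos: [0.4592, -0.3504, 0.0726]
orientation: [[0.004, 0.002, 1.0], [-1.0, -0.002, 0.004], [0.002, -1.0, 0.002]]
contact_force: [-1.6, -0.6, -0.2]
opening: 0.0193
```

step_arm(plan=[[0, 0, 0, 0, 0, 0, -1], [0, 0, 0, 0, 0, 0, -1], [0, 0, 0, 0, 0, 0, -1]], force=100)

```text
time_s: 5.58
tool_pos: [0.4594, -0.3506, 0.0729]
orientation: [[0.004, 0.003, 1.0], [-1.0, -0.003, 0.004], [0.003, -1.0, 0.003]]
contact_force: [0.3, 0.9, 6.6]
opening: 0.0145
```

step_arm(plan=[[0, -0.6, 0, 0, 0, 0, -1], [0, -1.3, 0, 0, 0, 0, -1], [0, -2.1, 0, 0, 0, 0, -1], [0, -2.1, 0, 0, 0, 0, -1]])

```text
time_s: 6.08
tool_pos: [0.4593, -0.3507, 0.1795]
orientation: [[0.004, 0.005, 1.0], [-1.0, -0.006, 0.004], [0.006, -1.0, 0.005]]
contact_force: [0.0, -0.6, -1.2]
opening: 0.014
```

```bash
python3 - <<'E'
from h import *
s=arm.observe();print(s["tool_pos"],s["contact_force"],s["ft_torque"])
go([.571,.100,.19],-2)
for c in("top","scene"):
    arm.get_image(c)
    for n,z in(("pick_handle",.177),("pick_tip",.13)):print(c,n,[(r["score"],np.round(ray(c,r["xy"],z),3)) for r in arm.tip_of(n,c)[:1]])
E
```

```text
[ 0.45928406 -0.35074371  0.17946927] [ 0.04700821 -0.59228664 -1.16818626] [ 0.03586689 -0.02425195 -0.04879605]
row [-9.004, -0.251, 2.272] [-0.005, 0.039, 0.006] t 6.075
top pick_handle []
top pick_tip [(0.69, array([0.472, 0.284, 0.13 ]))]
scene pick_handle [(0.68, array([ 0.473, -0.353,  0.177]))]
scene pick_tip [(0.67, array([ 0.473, -0.442,  0.13 ]))]
```

step_arm(plan=[[-5.0, -0.2, 1.2, 0, 0.03, 0, -1], [-5.0, -0.2, 1.2, 0, 0.03, 0, -1], [-5.0, -0.2, 1.2, 0, 0.03, 0, -1], [-5.0, -0.2, 1.2, 0, 0.03, 0, -1], [-5.0, -0.2, 1.2, 0, 0.03, 0, -1]])

```text
time_s: 7.0
tool_pos: [0.5176, -0.0961, 0.1851]
orientation: [[-0.021, -0.001, 1.0], [-1.0, 0.001, -0.021], [-0.001, -1.0, -0.001]]
contact_force: [-0.7, -1.2, -1.4]
opening: 0.0138
```

step_arm(plan=[[-4.6, 0, 1.2, 0, 0, 0, -1], [-4.6, 0, 1.2, 0, 0, 0, -1], [-4.6, 0, 1.2, 0, 0, 0, -1], [-4.6, 0, 1.2, 0, 0, 0, -1], [-4.6, 0, 1.2, 0, 0, 0, -1]])

```text
time_s: 7.62
tool_pos: [0.5835, 0.1309, 0.1844]
orientation: [[-0.023, -0.001, 1.0], [-1.0, 0.0, -0.023], [-0.0, -1.0, -0.001]]
contact_force: [-0.0, -0.9, -1.6]
opening: 0.0142
```

```bash
python3 - <<'E'
from h import *
s=arm.observe();p=s["tool_pos"];print(s["time_s"],p,np.round(s["orientation"],3).tolist())
zt=p[2]-.0029-.0465
a=arm.get_image("scene")
for n,z in(("pick_handle",p[2]-.003),("pick_tip",zt),("clip_loop",.079),("shaft",.079)):print(n,[(r["score"],np.round(r["xy"]),np.round(ray("scene",r["xy"],z),4)) for r in arm.tip_of(n,"scene")[:2]])
tip=np.array(p)+[0,-.095,-.0494];print("exp tip px",proj("scene",tip),"loop",proj("scene",[.5715,.034,.079]))
b=arm.get_image("top")
for n,z in(("pick_handle",p[2]-.003),("pick_tip",zt),("clip_loop",.079)):print(n,[(r["score"],np.round(r["xy"]),np.round(ray("top",r["xy"],z),4)) for r in arm.tip_of(n,"top")[:2]])
print("exp",proj("top",tip),proj("top",[.5715,.034,.079]))
A=cv2.resize(a[120:240,270:470],None,fx=4,fy=4,interpolation=cv2.INTER_CUBIC)
cv2.imwrite("pics/v1.png",A[:480])
go([.5705,.131,.155],-2)
E
```

```text
7.625 [0.5835163  0.13094492 0.18437069] [[-0.023, -0.001, 1.0], [-1.0, 0.0, -0.023], [-0.0, -1.0, -0.001]]
pick_handle [(0.75, array([403., 155.]), array([0.59  , 0.1238, 0.1814]))]
pick_tip [(0.79, array([361., 176.]), array([0.5859, 0.0304, 0.135 ]))]
clip_loop [(0.62, array([356., 192.]), array([0.5733, 0.0256, 0.079 ]))]
shaft []
exp tip px [362.81027305 174.77854268] loop [358.65557381 190.77519402]
pick_handle []
pick_tip [(0.5, array([292., 199.]), array([0.5719, 0.0225, 0.135 ])), (0.23, array([192., 239.]), array([0.4692, 0.2788, 0.135 ]))]
clip_loop [(0.66, array([321., 152.]), array([ 0.7145, -0.0575,  0.079 ])), (0.5, array([292., 200.]), array([0.5762, 0.0242, 0.079 ]))]
exp [286.51050221 194.63298113] [288.55663941 201.9000951 ]
row [-0.051, 0.61, -0.258] [-0.0, 0.008, 0.0] t 8.075
```

View pics/v1.png

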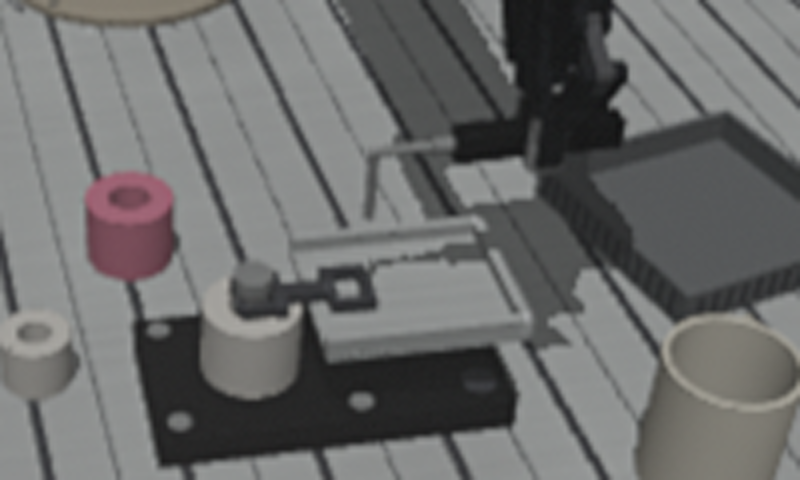

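The tip shows at (362,175), matching kinematics, and the loop opening at (357,192). I lower to just above the clip and check the alignment.

step_arm(plan=[[0.05, 0.5, -0.2, 0, 0, 0, -1], [0.05, 0.92, -0.2, 0, 0, 0, -1], [0.05, 0.92, -0.2, 0, 0, 0, -1], [0.05, 0.92, -0.2, 0, 0, 0, -1]])

```text
time_s: 8.57
tool_pos: [0.5738, 0.1265, 0.1404]
orientation: [[-0.026, 0.002, 1.0], [-1.0, 0.0, -0.026], [-0.0, -1.0, 0.002]]
contact_force: [0.4, 1.2, -0.5]
opening: 0.0146
```

```bash
python3 - <<'E'
from h import *
s=arm.observe();p=np.array(s["tool_pos"]);T=np.array(s["orientation"]);print(s["time_s"],p,s["contact_force"])
a=arm.get_image("scene");b=arm.get_image("top")
tip=p+T@[.095,.0494,0]
print("tip",tip,"px",proj("scene",tip),proj("top",tip))
f=lambda i,u,v:cv2.resize(i[v:v+60,u:u+80],None,fx=5,fy=5,interpolation=cv2.INTER_CUBIC)
cv2.imwrite("pics/v2.png",np.hstack([f(a,320,150),f(b,260,165)]))
E
```

```text
8.575 [0.57378205 0.12649218 0.14040409] [ 0.43482506  1.15428602 -0.46544428]
tip [0.5713704  0.0315254  0.09099908] px [358.00908225 186.93066619] [289.18553228 201.38094139]
```

View pics/v2.png

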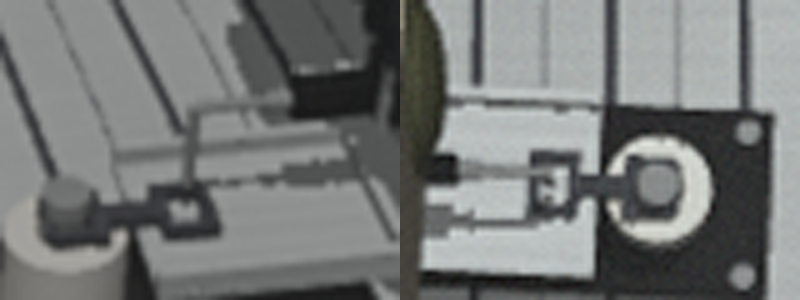

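The pin is over the opening in both views: scene pin (357.6,187) against opening (356.6,192), and centred in the top view after allowing for parallax. Inserting.

step_arm(plan=[[0, 0.15, 0, 0, 0, 0, -1], [0, 0.29, 0, 0, 0, 0, -1], [0, 0.29, 0, 0, 0, 0, -1]])

```text
time_s: 9.05
tool_pos: [0.573, 0.1266, 0.1241]
orientation: [[-0.026, -0.001, 1.0], [-1.0, -0.0, -0.026], [0.0, -1.0, -0.001]]
contact_force: [0.1, -0.4, -1.7]
opening: 0.0146
```

step_arm(plan=[[-0.06, -0.03, 0, 0, 0, 0, -1], [-0.12, -0.03, 0, 0, 0, 0, -1], [-0.18, -0.03, 0.003, 0, 0, 0, -1], [-0.24, -0.03, 0.005, 0, 0, 0, -1]])

```text
time_s: 9.55
tool_pos: [0.574, 0.1368, 0.1264]
orientation: [[-0.026, -0.0, 1.0], [-1.0, -0.004, -0.026], [0.004, -1.0, -0.0]]
contact_force: [-0.2, -11.9, -1.5]
opening: 0.0141
```

step_arm(plan=[[-0.08, 0, 0.003, 0, 0, 0, -1], [-0.16, 0, 0.004, 0, 0, 0, -1], [-0.24, 0, 0.006, 0, 0, 0, -1], [-0.32, 0, 0.008, 0, 0, 0, -1]])

```text
time_s: 10.05
tool_pos: [0.5746, 0.1551, 0.1264]
orientation: [[-0.026, 0.0, 1.0], [-1.0, 0.0, -0.026], [-0.0, -1.0, 0.0]]
contact_force: [0.9, -1.1, -1.7]
opening: 0.0141
```

```bash
python3 - <<'E'
from h import *
s=arm.observe();p=np.array(s["tool_pos"]);T=np.array(s["orientation"]);print(s["time_s"],p,s["contact_force"],"tip",p+T@[.095,.0494,0])
a=arm.get_image("scene");b=arm.get_image("top")
for c in("scene","top"):print(c,[(n,[(round(r["score"],2),np.round(r["xy"]),np.round(ray(c,r["xy"],.079),3)) for r in arm.tip_of(n,c)[:2]]) for n in("clip_loop","clip","pick_tip")])
f=lambda i,u,v:cv2.resize(i[v:v+60,u:u+80],None,fx=5,fy=5,interpolation=cv2.INTER_CUBIC)
cv2.imwrite("pics/v3.png",np.hstack([f(a,320,150),f(b,260,165)]))
E
```

```text
10.05 [0.57460087 0.15508349 0.12642763] [ 0.86852057 -1.0884038  -1.7171261 ] tip [0.57216415 0.06011988 0.07701778]
scene [('clip_loop', [(0.69, array([443., 236.]), array([0.755, 0.165, 0.079])), (0.54, array([366., 191.]), array([0.575, 0.052, 0.079]))]), ('clip', [(0.67, array([342., 195.]), array([ 0.58 , -0.009,  0.079]))]), ('pick_tip', [(0.73, array([195., 183.]), array([ 0.46 , -0.344,  0.079])), (0.6, array([368., 192.]), array([0.582, 0.053, 0.079]))])]
top [('clip_loop', [(0.69, array([283., 199.]), array([0.579, 0.048, 0.079]))]), ('clip', [(0.73, array([303., 202.]), array([ 0.571, -0.005,  0.079])), (0.55, array([322., 153.]), array([ 0.711, -0.058,  0.079]))]), ('pick_tip', [(0.56, array([283., 202.]), array([0.57 , 0.05 , 0.079])), (0.5, array([245., 197.]), array([0.586, 0.154, 0.079]))])]
```

View pics/v3.png

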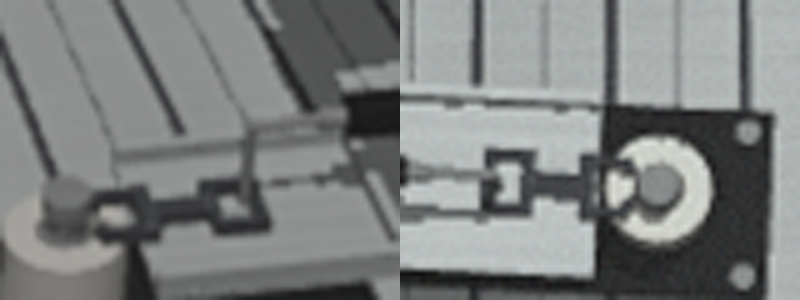

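The clip is out of the groove and trailing on the pin: loop at (362,191) in the scene view, jaws now off the shaft centre. Drawing the rest.

step_arm(plan=[[-0.16, 0, 0.004, 0, 0, 0, -1], [-0.32, 0, 0.008, 0, 0, 0, -1], [-0.48, 0, 0.011, 0, 0, 0, -1], [-0.65, 0, 0.014, 0, 0, 0, -1], [-0.81, 0, 0.018, 0, 0, 0, -1]])

```text
time_s: 11.08
tool_pos: [0.5766, 0.1957, 0.1264]
orientation: [[-0.026, -0.0, 1.0], [-1.0, -0.0, -0.026], [0.0, -1.0, -0.0]]
contact_force: [0.1, -0.7, -0.2]
opening: 0.0143
```

step_arm(plan=[[0, 0, 0, 0, 0, 0, -1], [0.07, -0.01, 0, 0, 0, 0, -1], [0.07, -0.01, 0, 0, 0, 0, -1]])

```text
time_s: 11.45
tool_pos: [0.5766, 0.191, 0.127]
orientation: [[-0.027, 0.0, 1.0], [-1.0, -0.0, -0.027], [0.0, -1.0, 0.0]]
contact_force: [-0.0, 1.0, -2.0]
opening: 0.0142
```

```bash
python3 - <<'E'
from h import *
s=arm.observe();p=np.array(s["tool_pos"]);T=np.array(s["orientation"]);print(s["time_s"],p,s["contact_force"],"tip",p+T@[.095,.0494,0])
a=arm.get_image("scene");b=arm.get_image("top")
for c in("scene","top"):print(c,[(n,[(round(r["score"],2),np.round(r["xy"]),np.round(ray(c,r["xy"],.079),3)) for r in arm.tip_of(n,c)[:2]]) for n in("clip_loop","clip","pick_tip")])
f=lambda i,u,v:cv2.resize(i[v:v+60,u:u+80],None,fx=5,fy=5,interpolation=cv2.INTER_CUBIC)
cv2.imwrite("pics/v4.png",np.hstack([f(a,330,150),f(b,250,165)]))
E
```

```text
11.45 [0.57655885 0.19102546 0.12697245] [-0.01331912  0.98093781 -2.03212833] tip [0.5740258  0.09605679 0.07757715]
scene [('clip_loop', [(0.46, array([424., 170.]), array([0.526, 0.224, 0.079]))]), ('clip', [(0.75, array([358., 190.]), array([0.567, 0.033, 0.079]))]), ('pick_tip', [(0.66, array([384., 189.]), array([0.577, 0.095, 0.079]))])]
top [('clip_loop', [(0.67, array([266., 200.]), array([0.578, 0.096, 0.079])), (0.4, array([311., 207.]), array([ 0.556, -0.027,  0.079]))]), ('clip', [(0.59, array([288., 201.]), array([0.573, 0.034, 0.079]))]), ('pick_tip', [(0.46, array([268., 202.]), array([0.571, 0.089, 0.079]))])]
```

View pics/v4.png

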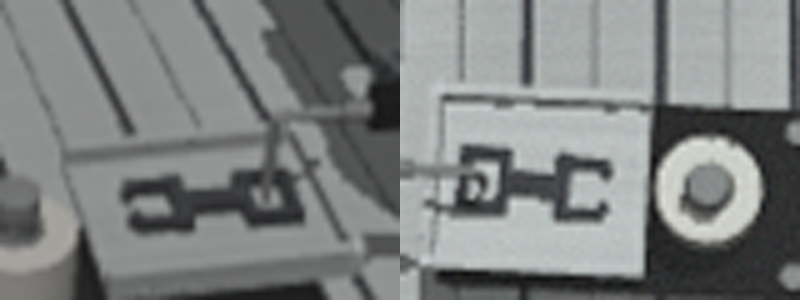

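The clip lies flat and wholly in the tray, with the pin free inside the loop; loop centre about 120 mm from the shaft. Lifting out and going back to the rest.

step_arm(plan=[[0, -0.4, 0, 0, 0, 0, -1], [0, -1.26, 0, 0, 0, 0, -1], [0, -1.26, 0, 0, 0, 0, -1]])

```text
time_s: 12.22
tool_pos: [0.5778, 0.1918, 0.1933]
orientation: [[-0.026, 0.006, 1.0], [-1.0, 0.001, -0.026], [-0.001, -1.0, 0.006]]
contact_force: [1.4, 0.1, -2.0]
opening: 0.0144
```

step_arm(plan=[[5.5, 0, -1.04, 0, -0.015, 0, -1], [5.5, 0, -1.04, 0, -0.015, 0, -1], [5.5, 0, -1.04, 0, -0.015, 0, -1], [5.5, 0, -1.04, 0, -0.015, 0, -1], [5.5, 0, -1.04, 0, -0.015, 0, -1]])

```text
time_s: 12.85
tool_pos: [0.5163, -0.0846, 0.1892]
orientation: [[-0.014, -0.001, 1.0], [-1.0, 0.0, -0.014], [-0.0, -1.0, -0.001]]
contact_force: [0.5, -0.1, -2.3]
opening: 0.0144
```

step_arm(plan=[[5.39, 0, -1.0, 0, -0.015, 0, -1], [5.39, 0, -1.0, 0, -0.015, 0, -1], [5.39, 0, -1.0, 0, -0.015, 0, -1], [5.39, 0, -1.0, 0, -0.015, 0, -1], [5.39, 0, -1.0, 0, -0.015, 0, -1]])

```text
time_s: 13.48
tool_pos: [0.4631, -0.3536, 0.1888]
orientation: [[0.001, -0.001, 1.0], [-1.0, 0.001, 0.001], [-0.001, -1.0, -0.001]]
contact_force: [0.0, 0.9, -0.8]
opening: 0.0145
```

```bash
python3 - <<'E'
from h import *
s=arm.observe();p=np.array(s["tool_pos"]);print(p,s["contact_force"])
a=arm.get_image("scene");b=arm.get_image("wrist");cv2.imwrite("pics/w5.png",b)
for n,z in(("pick_handle",p[2]-.003),("rest_seat",.07)):print(n,[(round(r["score"],2),np.round(r["xy"]),np.round(ray("wrist",r["xy"],z),3)) for r in arm.tip_of(n,"wrist")[:2]])
for n,z in(("pick_handle",p[2]-.003),("pick_tip",p[2]-.0494)):print(n,[(round(r["score"],2),np.round(r["xy"]),np.round(ray("scene",r["xy"],z),3)) for r in arm.tip_of(n,"scene")[:2]])
go([.4594,-.3506,.075],.23)
E
```

```text
[ 0.46306911 -0.35356698  0.18877028] [ 0.03297366  0.93823247 -0.75215627]
pick_handle [(0.59, array([320., 269.]), array([ 0.465, -0.352,  0.186]))]
rest_seat [(0.64, array([313., 188.]), array([ 0.46 , -0.343,  0.07 ]))]
pick_handle [(0.6, array([181., 147.]), array([ 0.466, -0.355,  0.186]))]
pick_tip [(0.62, array([143., 170.]), array([ 0.471, -0.446,  0.139])), (0.57, array([359., 195.]), array([0.657, 0.004, 0.139]))]
row [0.024, 2.295, -0.109] [0.0, 0.002, -0.001] t 13.775
```

step_arm(plan=[[0.03, 0.7, -0.1, 0, 0, 0, -1], [0.03, 1.6, -0.1, 0, 0, 0, -1], [0.03, 1.6, -0.1, 0, 0, 0, -1], [0.03, 1.6, -0.1, 0, 0, 0, -1]])

```text
time_s: 14.28
tool_pos: [0.4603, -0.3525, 0.1118]
orientation: [[0.005, 0.002, 1.0], [-1.0, -0.002, 0.005], [0.002, -1.0, 0.002]]
contact_force: [0.1, -0.1, -0.8]
opening: 0.0142
```

```bash
python3 - <<'E'
from h import *
s=arm.observe();print(s["tool_pos"],s["contact_force"])
go([.4594,-.3506,.0735],.23)
E
```

```text
[ 0.4603271  -0.35248279  0.1117806 ] [ 0.05307838 -0.08770744 -0.75534518]
row [-0.039, 0.766, -0.02] [-0.002, 0.001, 0.002] t 14.275
```

step_arm(plan=[[-0.04, 0.3, -0.02, 0, 0, 0, -1], [-0.04, 0.6, -0.02, 0, 0, 0, -1], [-0.04, 0.75, -0.02, 0, 0, 0, -1], [-0.04, 0.75, -0.02, 0, 0, 0, -1]])

```text
time_s: 14.78
tool_pos: [0.4583, -0.3502, 0.0729]
orientation: [[0.004, -0.001, 1.0], [-1.0, 0.001, 0.004], [-0.001, -1.0, -0.001]]
contact_force: [-3.6, 4.9, 8.0]
opening: 0.0142
```

step_arm(plan=[[0, 0, 0, 0, 0, 0, -0.3], [0, 0, 0, 0, 0, 0, 0.2], [0, 0, 0, 0, 0, 0, 0.6], [0, 0, 0, 0, 0, 0, 0.8], [0, 0, 0, 0, 0, 0, 0.8]])

```text
time_s: 15.4
tool_pos: [0.4584, -0.3505, 0.0724]
orientation: [[0.004, -0.0, 1.0], [-1.0, -0.0, 0.004], [0.0, -1.0, -0.0]]
contact_force: [-0.1, 0.3, 0.5]
opening: 0.0764
```

step_arm(plan=[[0, -1.0, 0, 0, 0, 0, 0.8], [0, -2.2, 0, 0, 0, 0, 0.8], [0, -3.2, 0, 0, 0, 0, 1], [0, -3.2, 0, 0, 0, 0, 1]])

```text
time_s: 15.9
tool_pos: [0.4593, -0.3514, 0.2364]
orientation: [[0.004, 0.005, 1.0], [-1.0, -0.006, 0.004], [0.006, -1.0, 0.005]]
contact_force: [0.3, -0.3, -0.1]
opening: 0.0854
```

```bash
python3 look.py w6 pick_handle rest_seat pick=.07
python3 - <<'E'
from h import *
R=arm.regions_of("pick","wrist")
m=R[0]["pixels"].astype(np.uint8);c=max(cv2.findContours(m,0,2)[0],key=cv2.contourArea)
b=cv2.boxPoints(cv2.minAreaRect(c));print(R[0]["score"],b.round().tolist(),[ray("wrist",p,.08)[:2].round(4).tolist() for p in b])
a=arm.get_image("scene");print([(n,[(round(r["score"],2),np.round(r["xy"])) for r in arm.tip_of(n,"scene")[:1]]) for n in("pick_handle","pick_tip","rest_seat")])
w=cv2.imread("pics/w6.png")[60:300,220:420]
cv2.imwrite("pics/v6.png",np.hstack([cv2.resize(w,(400,480)),cv2.resize(a[160:232,140:200],(400,480),interpolation=cv2.INTER_CUBIC)]))
go([.566,-.026,.25],0)
E
```

```text
15.9 [ 0.4593 -0.3514  0.2364] [[0.004, 0.005, 1.0], [-1.0, -0.006, 0.004], [0.006, -1.0, 0.005]]
pick_handle [(0.67, [316, 181], [0.4561, -0.3481])]
rest_seat [(0.61, [317, 180], [0.457, -0.3468])]
pick [(0.61, [315, 181], [0.4545, -0.347])]
0.64 [[309.0, 268.0], [309.0, 130.0], [325.0, 130.0], [325.0, 268.0]] [[0.4486, -0.4374], [0.4494, -0.2976], [0.4637, -0.2975], [0.4651, -0.4373]]
[('pick_handle', [(0.73, array([192., 187.]))]), ('pick_tip', [(0.64, array([158., 206.]))]), ('rest_seat', [(0.76, array([192., 185.]))])]
row [-6.479, -0.361, 2.179] [0.001, 0.004, -0.001] t 16.35
```

View pics/v6.png

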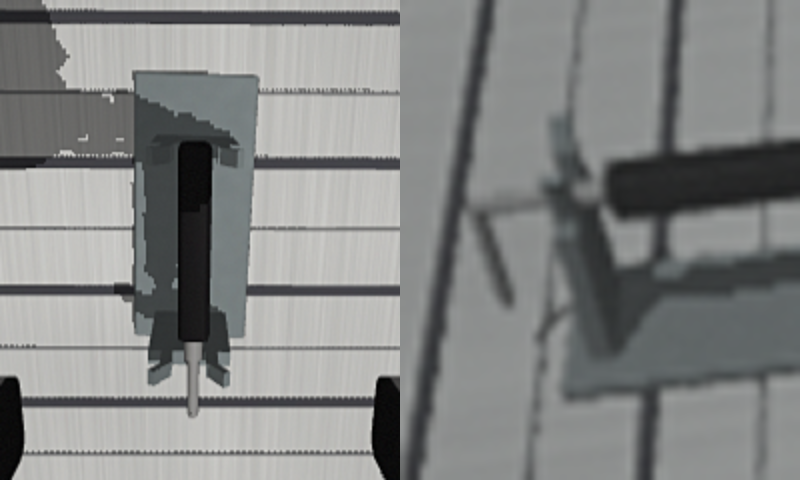

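The pick sits level in both notches, hook at the same end. Next the roller, with jaws across x and clear of the tray edge.

step_arm(plan=[[-3.3, 0, 1.1, 0, 0.02, 0, 1], [-3.3, 0, 1.1, 0, 0.02, 0, 1], [-3.3, 0, 1.1, 0, 0.02, 0, 1], [-3.3, 0, 1.1, 0, 0.02, 0, 1]])

```text
time_s: 16.85
tool_pos: [0.5134, -0.1825, 0.2324]
orientation: [[-0.012, -0.0, 1.0], [-1.0, 0.0, -0.012], [-0.0, -1.0, -0.0]]
contact_force: [0.4, -1.2, 0.7]
opening: 0.0855
```

step_arm(plan=[[-3.2, 0, 1.1, 0, 0.02, 0, 1], [-3.2, 0, 1.1, 0, 0.02, 0, 1], [-3.2, 0, 1.1, 0, 0.02, 0, 1], [-3.2, 0, 1.1, 0, 0.02, 0, 1]])

```text
time_s: 17.35
tool_pos: [0.5708, -0.0246, 0.232]
orientation: [[-0.033, -0.0, 0.999], [-0.999, 0.0, -0.033], [-0.0, -1.0, -0.0]]
contact_force: [-0.3, -1.0, -0.5]
opening: 0.0853
```

```bash
python3 - <<'E'
from h import *
print("pin proj",proj("scene",[.459,-.4447,.07]),proj("scene",[.459,-.4447,.0235]))
s=arm.observe();print(s["tool_pos"],s["contact_force"])
arm.get_image("wrist")
print([(n,[(round(r["score"],2),np.round(r["xy"]),np.round(ray("wrist",r["xy"],z),4)) for r in arm.tip_of(n,"wrist")[:2]]) for n,z in(("clip_loop",.078),("clip",.074),("roller_mid",.05),("shaft",.079))])
go([.569,-.024,.055],-2.2)
E
```

```text
pin proj [151.97229769 190.6287237 ] [156.77462205 205.3897463 ]
[ 0.57075816 -0.02462443  0.23200165] [-0.28520491 -1.02266347 -0.49139423]
[('clip_loop', [(0.83, array([318.,  49.]), array([0.5742, 0.0921, 0.078 ]))]), ('clip', []), ('roller_mid', [(0.92, array([287., 274.]), array([ 0.5295, -0.1404,  0.05  ])), (0.92, array([190., 218.]), array([ 0.4285, -0.0671,  0.05  ]))]), ('shaft', [(0.65, array([318., 190.]), array([ 0.5697, -0.0322,  0.079 ])), (0.56, array([318.,  90.]), array([0.5734, 0.0587, 0.079 ]))])]
row [-0.071, 3.547, -0.025] [0.0, 0.0, 0.0] t 17.6
```

step_arm(plan=[[-0.05, 1.0, -0.03, 0, 0, 0, 1], [-0.05, 2.0, -0.03, 0, 0, 0, 1], [-0.05, 2.8, -0.03, 0, 0, 0, 1], [-0.05, 3.3, -0.03, 0, 0, 0, 1], [-0.05, 3.5, -0.03, 0, 0, 0, 1]])

```text
time_s: 18.23
tool_pos: [0.5683, -0.0244, 0.0562]
orientation: [[-0.037, -0.002, 0.999], [-0.999, 0.0, -0.037], [-0.0, -1.0, -0.002]]
contact_force: [-0.2, -0.1, 0.1]
opening: 0.0854
```

step_arm(plan=[[0, 0, 0, 0, 0, 0, 0.5], [0, 0, 0, 0, 0, 0, -0.2], [0, 0, 0, 0, 0, 0, -1], [0, 0, 0, 0, 0, 0, -1]], force=40)

```text
time_s: 18.73
tool_pos: [0.5696, -0.024, 0.0588]
orientation: [[-0.036, 0.003, 0.999], [-0.999, -0.001, -0.036], [0.001, -1.0, 0.003]]
contact_force: [-0.3, -2.1, 6.6]
opening: 0.0599
```

step_arm(plan=[[0, -0.1, 0, 0, 0, 0, -1], [0, -0.4, 0, 0, 0, 0, -1], [0, -0.8, 0, 0, 0, 0, -1], [0, -1.3, 0, 0, 0, 0, -1], [0, -1.8, 0, 0, 0, 0, -1]], force=60)

```text
time_s: 19.35
tool_pos: [0.5687, -0.0234, 0.1489]
orientation: [[-0.036, 0.0, 0.999], [-0.999, 0.0, -0.036], [-0.0, -1.0, 0.0]]
contact_force: [1.2, -0.7, -3.2]
opening: 0.0593
```

step_arm(plan=[[0, -0.2, 0, 0, 0, 0, -1], [0, -0.2, 0, 0, 0, 0, -1]])

```text
time_s: 19.6
tool_pos: [0.5689, -0.0235, 0.1577]
orientation: [[-0.036, 0.001, 0.999], [-0.999, -0.0, -0.036], [0.0, -1.0, 0.001]]
contact_force: [0.6, 0.3, -3.4]
opening: 0.0594
```

```bash
python3 - <<'E'
from h import *
s=arm.observe();print(s["tool_pos"],s["contact_force"],s["opening"])
b=arm.get_image("scene");p=s["tool_pos"];print(proj("scene",p))
for c in("scene","top"):
    arm.get_image(c)
    print(c,[(n,[(round(r["score"],2),np.round(r["xy"]),np.round(ray(c,r["xy"],z),4)) for r in arm.tip_of(n,c)[:3]]) for n,z in(("roller_mid",p[2]-.005),("bin_floor",.005),("clip_loop",.078))])
go([.470,.325,.155],-2.2)
E
```

```text
[ 0.56889343 -0.02354721  0.15774261] [ 0.63961792  0.32968252 -3.37696397] 0.059431653791386645
[336.28706194 166.01245934]
scene [('roller_mid', [(0.94, array([332., 170.]), array([ 0.5752, -0.0358,  0.1527])), (0.78, array([304., 172.]), array([ 0.5714, -0.0967,  0.1527])), (0.63, array([281., 206.]), array([ 0.6727, -0.1643,  0.1527]))]), ('bin_floor', [(0.6, array([446., 175.]), array([0.4655, 0.3311, 0.005 ]))]), ('clip_loop', [(0.6, array([385., 192.]), array([0.586 , 0.0957, 0.078 ]))])]
top [('roller_mid', [(0.76, array([327., 258.]), array([ 0.4183, -0.0698,  0.1527])), (0.67, array([354., 219.]), array([ 0.5179, -0.1375,  0.1527])), (0.61, array([429., 243.]), array([ 0.455 , -0.3278,  0.1527]))]), ('bin_floor', [(0.97, array([193., 240.]), array([0.4701, 0.3161, 0.005 ])), (0.37, array([431., 243.]), array([ 0.4595, -0.3763,  0.005 ]))]), ('clip_loop', [(0.39, array([268., 198.]), array([0.5821, 0.0897, 0.078 ]))])]
row [-6.896, 0.044, -2.226] [0.001, 0.002, -0.0] t 20.05
```

step_arm(plan=[[-0.9, 0, -0.3, 0, 0, 0, -1], [-1.9, 0, -0.6, 0, 0, 0, -1], [-2.9, 0, -0.9, 0, 0, 0, -1], [-3.9, 0, -1.2, 0, 0, 0, -1], [-4.9, 0, -1.5, 0, 0, 0, -1]])

```text
time_s: 20.68
tool_pos: [0.5022, 0.2255, 0.1574]
orientation: [[-0.036, 0.0, 0.999], [-0.999, 0.0, -0.036], [-0.0, -1.0, 0.0]]
contact_force: [0.5, 0.1, -2.5]
opening: 0.059
```

step_arm(plan=[[-0.9, 0, -0.3, 0, 0, 0, -1], [-1.6, 0, -0.6, 0, 0, 0, -1], [-1.9, 0, -0.7, 0, 0, 0, -1], [-1.9, 0, -0.7, 0, 0, 0, -1]])

```text
time_s: 21.18
tool_pos: [0.4712, 0.3203, 0.1572]
orientation: [[-0.035, -0.0, 0.999], [-0.999, -0.0, -0.035], [0.0, -1.0, -0.0]]
contact_force: [0.3, -0.9, -2.6]
opening: 0.0594
```

```bash
python3 look.py w8 bin_floor
python3 - <<'E'
from h import *
R=arm.regions_of("bin_floor","wrist")
for r in R[:1]:
    m=r["pixels"].astype(np.uint8);c=max(cv2.findContours(m,0,2)[0],key=cv2.contourArea);print(r["score"],cv2.boxPoints(cv2.minAreaRect(c)).round().tolist())
arm.get_image("scene");print([(round(r["score"],2),r["xy"]) for r in arm.tip_of("bin_floor","scene")[:1]],proj("scene",[.47,.325,.005]))
E
```

```text
21.175 [0.4712 0.3203 0.1572] [[-0.035, -0.0, 0.999], [-0.999, -0.0, -0.035], [0.0, -1.0, -0.0]]
bin_floor [(0.69, [312, 176], [0.4662, 0.3293])]
0.73 [[244.0, 336.0], [260.0, 193.0], [398.0, 208.0], [382.0, 351.0]]
[(0.97, [446.8, 173.5])] [444.64262676 175.79350355]
```

View pics/w8.png

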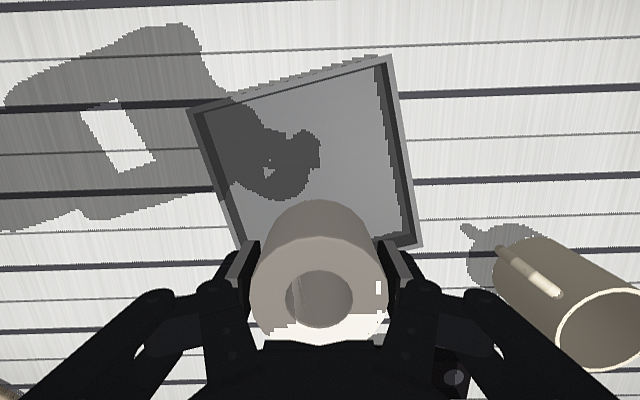

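The roller is held upright over the bin, and the bin centre comes out at about (0.465,0.328). Lowering.

step_arm(plan=[[-0.07, 0.5, -0.05, 0, 0, 0, -1], [-0.13, 1.1, -0.1, 0, 0, 0, -1], [-0.13, 1.7, -0.1, 0, 0, 0, -1], [-0.13, 2.1, -0.1, 0, 0, 0, -1], [-0.13, 2.2, -0.1, 0, 0, 0, -1]])

```text
time_s: 22.05
tool_pos: [0.4663, 0.326, 0.0464]
orientation: [[-0.037, -0.002, 0.999], [-0.999, -0.001, -0.037], [0.001, -1.0, -0.002]]
contact_force: [-0.2, -0.3, -1.8]
opening: 0.0593
```

step_arm(plan=[[0, 0.06, 0, 0, 0, 0, -1], [0, 0.1, 0, 0, 0, 0, -1], [0, 0.1, 0, 0, 0, 0, -1]])

```text
time_s: 22.42
tool_pos: [0.4666, 0.3269, 0.0428]
orientation: [[-0.036, 0.001, 0.999], [-0.999, 0.0, -0.036], [-0.0, -1.0, 0.001]]
contact_force: [0.6, 0.3, -2.8]
opening: 0.0597
```

step_arm(plan=[[0, 0.03, 0, 0, 0, 0, -1], [0, 0.06, 0, 0, 0, 0, -1], [0, 0.08, 0, 0, 0, 0, -1], [0, 0.08, 0, 0, 0, 0, -1]])

```text
time_s: 22.92
tool_pos: [0.4664, 0.3269, 0.039]
orientation: [[-0.036, 0.0, 0.999], [-0.999, -0.0, -0.036], [0.0, -1.0, 0.0]]
contact_force: [-2.4, -1.9, 4.4]
opening: 0.0591
```

Floor contact is felt. Releasing and retreating.

step_arm(plan=[[0, 0, 0, 0, 0, 0, 0.5], [0, 0, 0, 0, 0, 0, 0.8], [0, 0, 0, 0, 0, 0, 1], [0, 0, 0, 0, 0, 0, 1]])

```text
time_s: 23.42
tool_pos: [0.4664, 0.3268, 0.0383]
orientation: [[-0.036, 0.0, 0.999], [-0.999, -0.0, -0.036], [0.0, -1.0, 0.0]]
contact_force: [0.3, 0.1, -0.4]
opening: 0.0856
```

step_arm(plan=[[0, -0.6, 0, 0, 0, 0, 1], [0, -1.5, 0, 0, 0, 0, 1], [0, -2.6, 0, 0, 0, 0, 1], [0, -3.6, 0, 0, 0, 0, 1], [0, -3.6, 0, 0, 0, 0, 1]])

```text
time_s: 24.05
tool_pos: [0.4676, 0.3274, 0.2223]
orientation: [[-0.036, 0.007, 0.999], [-0.999, 0.003, -0.036], [-0.003, -1.0, 0.007]]
contact_force: [1.2, 0.7, -1.1]
opening: 0.0856
```

```bash
python3 look.py w9 roller_mid=.03 roller=.005 bin_floor
python3 - <<'E'
from h import *
w=cv2.imread("pics/w9.png")
for c in("scene","top"):
    i=arm.get_image(c)
    if c=="scene":a=i
    print(c,[(n,[(round(r["score"],2),np.round(r["xy"]),np.round(ray(c,r["xy"],z),4)) for r in arm.tip_of(n,c)[:2]]) for n,z in(("clip_loop",.078),("clip",.074),("pick_handle",.07),("pick_tip",.0235),("rest_seat",.07),("roller_mid",.03))])
cv2.imwrite("pics/v9.png",np.vstack([cv2.resize(w[:250],(640,250)),cv2.resize(a[130:260,140:500],None,fx=1.78,fy=1.78)[:, :640]]))
print(arm.observe()["contact_force"],arm.observe()["time_s"])
E
```

```text
24.05 [0.4676 0.3274 0.2223] [[-0.036, 0.007, 0.999], [-0.999, 0.003, -0.036], [-0.003, -1.0, 0.007]]
roller_mid [(0.87, [318, 182], [0.4656, 0.3219])]
roller [(0.97, [316, 175], [0.4633, 0.3238])]
bin_floor [(0.61, [316, 172], [0.4624, 0.3268])]
scene [('clip_loop', [(0.75, array([383., 191.]), array([0.5828, 0.0913, 0.078 ]))]), ('clip', [(0.6, array([356., 189.]), array([0.5563, 0.0326, 0.074 ]))]), ('pick_handle', [(0.6, array([190., 188.]), array([ 0.4676, -0.3565,  0.07  ]))]), ('pick_tip', [(0.69, array([156., 206.]), array([ 0.461 , -0.4461,  0.0235]))]), ('rest_seat', [(0.76, array([190., 184.]), array([ 0.4493, -0.358 ,  0.07  ]))]), ('roller_mid', [(0.95, array([444., 168.]), array([0.4649, 0.3195, 0.03  ])), (0.94, array([281., 207.]), array([ 0.5356, -0.1487,  0.03  ]))])]
top [('clip_loop', [(0.54, array([268., 201.]), array([0.5732, 0.0898, 0.078 ]))]), ('clip', [(0.52, array([429., 243.]), array([ 0.458 , -0.3507,  0.074 ])), (0.48, array([287., 202.]), array([0.5708, 0.0397, 0.074 ]))]), ('pick_handle', [(0.69, array([431., 242.]), array([ 0.4592, -0.3574,  0.07  ])), (0.55, array([230., 166.]), array([0.6738, 0.1994, 0.07  ]))]), ('pick_tip', [(0.59, array([457., 243.]), array([ 0.4599, -0.4471,  0.0235])), (0.4, array([190., 244.]), array([0.4584, 0.318 , 0.0235]))]), ('rest_seat', [(0.85, array([432., 242.]), array([ 0.46  , -0.3596,  0.07  ])), (0.69, array([187., 241.]), array([0.4644, 0.3114, 0.07  ]))]), ('roller_mid', [(0.87, array([326., 258.]), array([ 0.417 , -0.0705,  0.03  ])), (0.86, array([188., 239.]), array([0.4713, 0.3208, 0.03  ]))])]
[-0.54971741 -0.18349322  0.38771931] 24.95
```

The networks agree in all views: roller at the bin centre, loop about 115–120 mm from the shaft, pick in its rest, gripper clear. Handing in.

```bash
python3 -c "
from station import arm
print(arm.finish_job())"
```

```text
the job is handed in; nothing more can be done
None
```

I carried out all the steps in order and handed the job in at about 25 s of the 64 s; no verdict was reported.

**What I did:**
- **Clip:** I took the pick from its rest and hooked the loop. I then drew the clip about 60 mm straight out into the tray; the pull force read 12 N just before it let go.
- **Pick:** I laid it back in both notches and released it.
- **Roller:** I lifted the large white roller off the shaft, set it down in the bin until the floor took its weight, and backed the gripper off about 180 mm.

**Last checks:**

| Item | Reading | Needed |
|---|---|---|
| Clip loop from shaft axis | about 114–120 mm | 104–140 mm |
| Clip loop from tray's middle line | within a few mm (scene camera: about 10 mm) | within 34 mm |
| Pick | level in both notches, handle within a few mm of the rest seat in the wrist and top views | 22 mm along, 8 mm across |
| Roller from bin centre | within about 10 mm | within 55 mm |
| Force on the tool | near zero | touches nothing |

**What disagreed or was not confirmed:**
- The scene camera read 5–10 mm off the wrist camera and arm position throughout, so I relied on the latter two.
- The networks sometimes reported the other rings, the mug or the pick for the thing I asked about; I ignored those by position.
- The final composite picture was refused because I had already viewed 12. The roller's end state is therefore confirmed only by the networks' positions and the force readings, not by eye.

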